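# Pack printed flanged hubs crown up and crown down

### The arm

A 6-joint arm with a two-finger parallel gripper is mounted at the origin on the work surface. World frame = base frame: x ahead of the robot, y to its left, z up, the work surface at z = 0. Lengths are in m, angles in rad, forces in N, time in s.
With the tool pointing down it reaches from about 0.3 to 0.775 m from the base axis. Payload 14.6 kg.
Tool frame: the origin (TCP) lies at the very end of the fingers, on their centre line; the grasp point (between the pads) lies 19 mm behind it; z points along the fingers, y is the direction in which the jaws open and shut (so a half turn about z gives the same grasp; the last joint's range is limited). The gripper opens to 85 mm and grips with 20 to 120 N. Pads are 22 mm wide; open, the fingers measure 114 mm over their backs; the gripper's body (76 mm by 85 mm) begins 54 mm behind the grasp point. The pads swing forward as they close: fully open they stand 13 mm farther back than shut.
Start: joints at [-0.067, 0.3, 1.521, -0, 1.321, -0.067], TCP at [0.55, -0, 0.231] pointing down, gripper open.
Joint ranges: [-3.03, 3.03], [-0.79, 2.21], [0.23, 2.52], [-1.04, 4.18], [0, 3.07], [-2.55, 2.55]. Speed limits (rad/s): [2.22, 2.22, 2.57, 3.14, 3.14, 3.14].

### API

Orientations are given as a rotation vector (axis times angle).
In Python, from cell import manip, eyes, ticket gives the robot as it stands. The module is installed in compiled form; this text tells all that it offers.
- The arm moves only by the tool drive_tool, never from a script. Its argument "motion" is a list of rows, each an object of numbers: "dx", "dy", "dz": the shift along the tool's x, y, z in units of 25 mm (1.0 is 25 mm); "spin": the turn about the tool's z in units of 5 degrees (1.0 is 5 degrees); "hand": the closure, from 0 (fully open) to 1 (shut). In form: [{"dx": .., "dy": .., "dz": .., "spin": .., "hand": ..}, ...]. A call has 1 to 10 rows; each row is the pose to reach, as a shift and turn from the pose commanded when the call began, along the tool's axes at that moment; what a row does not reach only later rows make up. A row lasts 1/12 s, in which the tool goes at most 41.7 mm and 7.16 degrees, less where a joint would pass 70% of its speed; a pose out of reach is approached as far as the arm can. A call with a gripper value outside its range is refused whole. The fingers move at their own pace and stop on an object; "newtons" is the grip in N (left out, the last holds). Time passes only in rows, so rows that repeat a pose let the fingers close. It gives the time, the measured TCP pose, the force and the opening at its end, in the units of the state.
- manip.sense(): the state, without advancing time (a new reading comes with each control period).
- eyes.read_camera(name): name is "scene" or "side" or "wrist"; returns (picture, depth): 420x560x3 uint8, red, green, blue; 420x560 float32, m along the optical axis (not along the pixel's ray), 0 where there is no reading.
- eyes.camera_info(name): a dict with "mtx" (3x3 intrinsics, pixels), "k1" (the pictures are not rectified: a ray, as slopes to the right and down, at radius r is drawn at 1 + k1 r^2 times it, then the intrinsics apply), "R" (3x3) and "t" (3): a world point X has camera coordinates R X + t; the wrist camera has in their place "tool_from_camera" (4x4, takes a point from camera to tool coordinates, whose origin is the TCP and whose axes are the flange's). Camera axes: x right, y down, z forward; pixel columns grow to the right and rows downward; lengths in m; the calibration is good to about 2 mm. A picture is of the moment at which its call begins: read the wrist's pose just before it. camera_info takes no time and is no camera call.
- ticket.close_job(): hands the job in, once; it reports no verdict.
The state is a dict: "clock": time; "joint_positions": joint angles; "dq": joint speeds; "joint_torque": joint torques, N m; "eef_pos": TCP position; "orientation": TCP orientation; "wrist_force": force on the tool from outside, world axes, zero at the start; "torque": the same for the moment, N m; "opening": finger opening in m.
Only numpy, scipy, OpenCV 4.12 (cv2) and the standard library are available. Lean on these libraries where they do the work, as an engineer would, in place of code of your own. Each camera call takes 0.05 s, during which the arm holds its last target.

### The job

Pack the printed hubs tight in the plywood tray: first slide the loose crown-up hub along the lane, without lifting it, until its brim touches that of the hub at the closed end. Then stack the spare hub that stands crown down on those two, still crown down: its crown between theirs on the touching brims, its own brim flat across both crown tops, centred over the lane. Leave the other spare hub and the rest of the bench where they are.

Things in the scene. Friction and masses are not known exactly. Their poses are not given: they have to be found in the camera images.
- tray: Plywood packing tray fixed to the bench, 82 x 236 mm; one lane along its y axis. Origin: centre of its underside, on the bench. Floor 5 mm thick; side walls 6 mm thick, inner faces at x = -35 and 35 mm, 15 mm high over the bench; 30 mm high end wall at the +y end (inner face y = 112 mm); the -y end is open.
- end_hub: White printed hat-shaped hub, loose, about 45 g: a brim disc 64 mm across, 8 mm thick, and a round crown 26 mm across standing 32 mm out of its middle (40 mm tall in all). Origin: centre of the brim's flat outer face; z points through the crown. It stands crown up in the lane, up to 5 mm from the end wall, which stops it.
- near_hub: Loose hub shaped as end_hub, crown up in the lane, 25 to 65 mm clear of end_hub's brim towards the open end; 3 mm play to each side wall. Slides with under 1 N; does not tip when pushed on its crown. Home, its centre is 64 mm from end_hub's.
- spare_down: Loose hub shaped as end_hub, upside down on the open bench: stands on its crown, brim up (z axis down, origin on top, 40 mm over the bench); 64 mm wide across the brim. Stacked on two touching hubs, its crown stands on their brims with 6 mm play to each crown, its brim rests on both crown tops, its origin is 53 mm over the bench.
- spare_up: Loose hub shaped as end_hub, crown up on the open bench; not needed, leave it alone. It and spare_down may stand in either of two places.
- glue_jar: Small round jar with a black lid, 48 mm across, 68 mm tall; bystander. Origin under its centre.
- mug: White mug, 80 mm across, 90 mm tall; bystander. Origin under its centre.
- car_wheel: Black rubber toy-car wheel with a white centre, lying flat, 66 mm across, 26 mm tall; bystander. Origin under its centre.
- scraper: Print scraper lying on the bench; bystander.
- screwdriver: Screwdriver lying on the bench; bystander.
- bearing: Steel ring lying flat, 40 mm across, 14 mm tall; bystander. Origin under its centre.
Things that resemble listed ones, but are neither listed nor needed, are in the scene too. What is shaped like the near_hub but pink or red is not meant.

How it is judged:
By the outcome, as a careful person would: the job done as asked, in the order asked, and still so for the second after the job is handed in, with the robot touching nothing.
It also fails if it takes over 48 s, if anything falls off the work surface, if the arm or the gripper's body presses on something with over 40 N, if the wrist force passes 120 N, or if a joint passes its speed limit or range.

## Working session

There is one attempt and no reset: what is moved stays moved. The work goes in short steps, Python scripts to look and compute and a tool call to move; the robot and the scene stay as the last step left them, time stands still between calls to the robot, and variables do not carry over. Pictures are saved under pics/ and viewed, and the job is handed in when it is done.

Besides the shell and the picture viewer there is one more tool, called after "Request:" in YAML: its name, and indented under it one key for each argument. drive_tool: Moves the arm, as the interface text tells. Its arguments: {"type":"object","properties":{"motion":{"type":"array","items":{"type":"object","properties":{"dx":{"type":"number"},"dy":{"type":"number"},"dz":{"type":"number"},"spin":{"type":"number"},"hand":{"type":"number"}}}},"newtons":{"type":"number"}},"required":["motion"]}

```bash
mkdir -p pics; cat > h.py <<'E'
import numpy as np, cv2
from cell import manip, eyes, ticket
from scipy.spatial.transform import Rotation as Rn
def ext(name,st=None):
    i=eyes.camera_info(name)
    if 'R' in i: return i,np.array(i['R']),np.array(i['t'])
    T=np.array(i['tool_from_camera']); W=np.eye(4); W[:3,:3]=Rn.from_rotvec(st['orientation']).as_matrix(); W[:3,3]=st['eef_pos']
    C=np.linalg.inv(W@T); return i,C[:3,:3],C[:3,3]
def rays(i,uv):
    K=np.array(i['mtx']); return cv2.undistortPoints(np.array(uv,float).reshape(-1,1,2),K,np.array([i['k1'],0,0,0,0.])).reshape(-1,2)
def onplane(name,uv,z,st=None):
    i,R,t=ext(name,st); n=rays(i,uv); d=np.c_[n,np.ones(len(n))]@R; c=-R.T@t
    s=(z-c[2])/d[:,2]; return c+d*s[:,None]
def cloud(name,depth,st=None):
    i,R,t=ext(name,st); h,w=depth.shape; v,u=np.mgrid[:h,:w]
    n=rays(i,np.c_[u.ravel(),v.ravel()]); p=np.c_[n,np.ones(len(n))]*depth.reshape(-1,1)
    return ((p-t)@R).reshape(h,w,3)
def proj(name,X,st=None):
    i,R,t=ext(name,st); return cv2.projectPoints(np.array(X,float).reshape(-1,1,3),cv2.Rodrigues(R)[0],t,np.array(i['mtx']),np.array([i['k1'],0,0,0,0.]))[0].reshape(-1,2)
E
python3 - <<'E'
from h import *
print(manip.sense())
for n in ("scene","side","wrist"):
    st=manip.sense(); p,d=eyes.read_camera(n); cv2.imwrite(f'pics/a_{n}.png',p[:,:,::-1]); np.savez(f'a_{n}.npz',p=p,d=d,pos=st['eef_pos'],o=st['orientation'])
    i=eyes.camera_info(n);print(n,i)
E
```

```text
{'clock': 0.0, 'joint_positions': array([-6.65934003e-02,  3.00528843e-01,  1.52160778e+00, -2.43871900e-06,
        1.32072666e+00, -6.65953310e-02]), 'dq': array([-1.39068646e-03, -9.85376836e-05,  1.09420060e-03,  1.48370393e-05,
       -1.14075569e-03, -8.16574712e-04]), 'joint_torque': array([ 2.33377898e-03, -5.43485534e+01, -3.61782753e+01,  2.82532977e-05,
        4.14875918e-03, -3.55991256e-05]), 'eef_pos': array([5.49750171e-01, 1.67782801e-05, 2.30678353e-01]), 'orientation': array([-2.22076337e+00, -2.22076900e+00,  1.31666823e-03]), 'wrist_force': array([-0.60860147,  0.38263692,  1.31305764]), 'torque': array([-0.04861416, -0.022749  , -0.02165548]), 'opening': 0.08560952480988641}
scene {'mtx': array([[381.639534  ,   0.        , 277.80133006],
       [  0.        , 381.639534  , 207.34213502],
       [  0.        ,   0.        ,   1.        ]]), 'k1': -0.06965415355111065, 'R': array([[ 0.17975924,  0.9834623 ,  0.02210255],
       [ 0.59232187, -0.0902723 , -0.80062832],
       [-0.78539252,  0.15701216, -0.59875351]]), 't': array([-0.05215057, -0.2800221 ,  1.39748
[... 263 characters left out ...]
[-0.06353562,  0.57475733, -0.81585368],
       [ 0.12259767, -0.8068183 , -0.57793948]]), 't': array([0.57212924, 0.10131334, 1.24510968])}
wrist {'mtx': array([[346.07432413,   0.        , 279.80991725],
       [  0.        , 346.07432413, 207.01331298],
       [  0.        ,   0.        ,   1.        ]]), 'k1': -0.052949578151795594, 'tool_from_camera': array([[ 5.08322807e-04, -9.58589135e-01, -2.84792226e-01,
         7.20077145e-02],
       [ 9.99999868e-01,  5.09738712e-04,  6.91477765e-05,
         3.68771247e-04],
       [ 7.88853152e-05, -2.84792224e-01,  9.58589267e-01,
        -1.42440687e-01],
       [ 0.00000000e+00,  0.00000000e+00,  0.00000000e+00,
         1.00000000e+00]])}
```

View pics/a_scene.png

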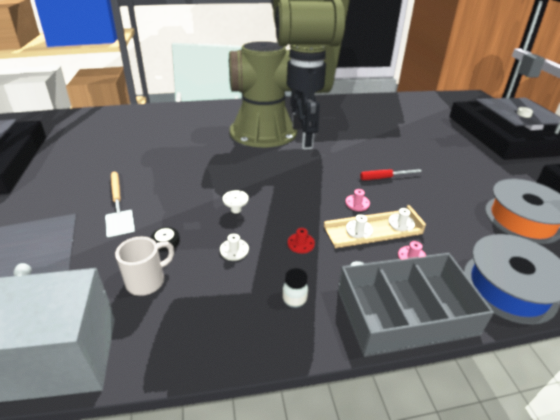

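View pics/a_side.png

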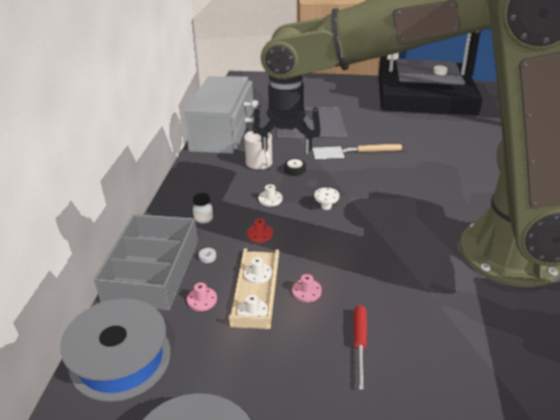

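View pics/a_wrist.png

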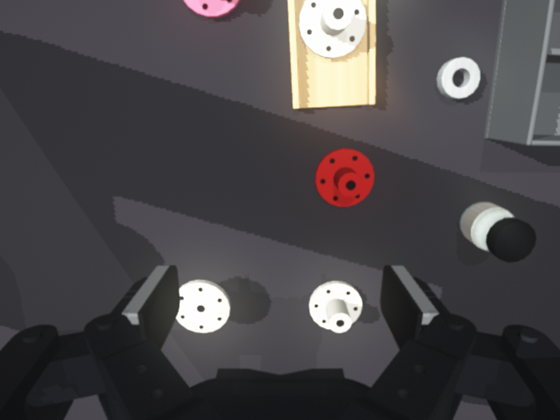

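The wrist view shows spare_down at (202,306), spare_up at (337,305) and near_hub at (333,22) in the tray. The red hub at (345,178) and the pink ones are decoys. In the side view, the tray's end wall is the lower end, around (252,322). I'll measure next.

```bash
python3 - <<'E'
from h import *
for n in ("scene","side","wrist"):
    z=np.load(f'a_{n}.npz'); st=dict(eef_pos=z['pos'],orientation=z['o']); p=z['p'];d=z['d']
    c=cloud(n,d,st); ok=d>0
    hsv=cv2.cvtColor(p,cv2.COLOR_RGB2HSV)
    print(n,'zero frac',(~ok).mean())
    wht=(hsv[...,1]<50)&(hsv[...,2]>150)
    m=ok&wht&(c[...,0]>.3)&(c[...,0]<.85)&(abs(c[...,1])<.5)&(c[...,2]>.004)&(c[...,2]<.07)
    k,l,s,ce=cv2.connectedComponentsWithStats(m.astype(np.uint8))
    for j in range(1,k):
        if s[j,4]<60: continue
        q=c[l==j]; print(ce[j].round(),s[j,4],'min',np.percentile(q,2,0).round(3),'max',np.percentile(q,98,0).round(3),'med',np.median(q,0).round(4))
    wd=ok&(hsv[...,0]>8)&(hsv[...,0]<28)&(hsv[...,1]>50)&(hsv[...,2]>110)&(c[...,1]>.02)&(c[...,2]>-.01)&(c[...,2]<.05)&(c[...,0]<.8)&(c[...,0]>.3)
    q=c[wd]; print('tray',len(q), cv2.minAreaRect((q[:,:2]*1000).astype(np.float32)) if len(q)>20 else '', np.percentile(q[:,2],[5,50,95]) if len(q) else '')
    # rim 15mm
    top=wd&(c[...,2]>.012)&(c[...,2]<.019); q=c[top]
    if len(q)>20: print('rim',len(q),cv2.minAreaRect((q[:,:2]*1000).astype(np.float32)))
E
```

```text
scene zero frac 0.003860544217687075
[235. 200.] 364 min [ 0.434 -0.174  0.007] max [ 0.493 -0.118  0.042] med [ 0.4693 -0.1457  0.0392]
[375. 226.] 1255 min [0.558 0.079 0.004] max [0.638 0.295 0.045] med [0.6025 0.1777 0.0122]
[150. 268.] 1275 min [ 0.549 -0.391  0.006] max [ 0.722 -0.3    0.069] med [ 0.7115 -0.3391  0.0305]
[233. 248.] 484 min [ 0.596 -0.193  0.005] max [ 0.647 -0.136  0.04 ] med [ 0.6263 -0.1651  0.0081]
[508. 255.] 2197 min [0.738 0.327 0.063] max [0.848 0.496 0.068] med [0.7942 0.4044 0.0654]
[137. 254.] 419 min [ 0.644 -0.396  0.028] max [ 0.671 -0.338  0.069] med [ 0.6487 -0.3712  0.0527]
[294. 295.] 394 min [ 0.779 -0.079  0.007] max [ 0.803 -0.036  0.053] med [ 0.7976 -0.0616  0.0308]
tray 2346 ((594.1314086914062, 385.05572509765625), (638.31103515625, 173.08770751953125), 83.84587860107422) [-0.00088387  0.01240298  0.04441911]
rim 388 ((609.0896606445312, 367.4021911621094), (606.537353515625, 136.30519104003906), 83.52401733398438)
side zero frac 0.004306972789115646
[259. 157.] 444 min [ 0.644 -0.354  0.006] max [ 0.713 -0.294  0.069] med [ 0.6775 -0.
[... 1578 characters left out ...]
0.117 0.015] med [0.7284 0.1    0.0135]
[335.  82.] 1435 min [0.587 0.073 0.004] max [0.625 0.114 0.006] med [0.6058 0.0952 0.005 ]
[486. 222.] 881 min [ 0.756 -0.071  0.015] max [ 0.785 -0.031  0.049] med [ 0.763  -0.0413  0.0386]
[203. 306.] 2124 min [ 0.438 -0.172  0.036] max [ 0.491 -0.113  0.041] med [ 0.4646 -0.1416  0.0397]
[335. 306.] 1925 min [ 0.589 -0.186  0.006] max [ 0.646 -0.132  0.041] med [ 0.6141 -0.1543  0.0082]
tray 3398 ((603.2775268554688, 121.59877014160156), (88.24150848388672, 103.59835815429688), 3.218463659286499) [6.45114097e-05 4.99797701e-03 1.48898918e-02]
rim 519 ((601.2467651367188, 119.97190856933594), (82.6670150756836, 98.20832061767578), 3.357039213180542)
```

Request:
drive_tool:
  motion:
    - {"dx": 1.5,"dy": 0.5,"spin": 0}
    - {"dx": 3,"dy": 1}
    - {"dx": 4.5,"dy": 1.5}
    - {"dx": 6,"dy": 2}
    - {"dx": 6.4,"dy": 2}
    - {"dx": 6.4,"dy": 2}
    - {"dx": 6.4,"dy": 2}
    - {"dx": 6.4,"dy": 2}
  newtons: 30

```text
validation failed for argument at $.mo...
```

```bash
python3 - <<'E'
from h import *
n='wrist'
st=manip.sense(); p,d=eyes.read_camera(n); cv2.imwrite(f'pics/b_{n}.png',p[:,:,::-1]); np.savez(f'b_{n}.npz',p=p,d=d,pos=st['eef_pos'],o=st['orientation'])
print(st['clock'],st['eef_pos'],st['orientation'],st['dq'].round(3))
c=cloud(n,d,st); ok=d>0
hsv=cv2.cvtColor(p,cv2.COLOR_RGB2HSV)
# wall tops
rim=ok&(abs(c[...,2]-.015)<.0015)&(c[...,0]>.53)&(c[...,0]<.67)&(c[...,1]>.05)&(c[...,1]<.32)
k,l,s,ce=cv2.connectedComponentsWithStats(rim.astype(np.uint8))
for j in range(1,k):
    if s[j,4]<100: continue
    q=c[l==j]; f=np.polyfit(q[:,1],q[:,0],1); print('rim',s[j],q.min(0).round(4),q.max(0).round(4),'slope',f,'x@.2',np.polyval(f,.2).round(4))
for lo,hi,nm in((.0425,.048,'crown'),(.010,.0142,'brim'),(.028,.032,'endwall'),(.038,.0425,'40top')):
    m=ok&(c[...,2]>lo)&(c[...,2]<hi)&(c[...,0]>.4)&(c[...,0]<.8)
    k,l,s,ce=cv2.connectedComponentsWithStats(m.astype(np.uint8))
    for j in range(1,k):
        if s[j,4]<80: continue
        q=c[l==j]; e=cv2.minEnclosingCircle((q[:,:2]*1000).astype(np.float32)); print(nm,ce[j].round(),s[j,4],np.round(e[0],1),round(e[1],1),'rng',q.min(0).round(3),q.max(0).round(3))
E
```

```text
0.15 [5.49816818e-01 7.62017228e-06 2.30871176e-01] [-2.22096867e+00 -2.22096471e+00  8.99302023e-04] [-0.    -0.002 -0.001 -0.    -0.001 -0.   ]
rim [288   0  11 109 620] [0.5576 0.0688 0.0135] [0.5682 0.1672 0.0165] slope [-0.05827587  0.56985115] x@.2 0.5582
rim [368   0   8 104 591] [0.6331 0.0741 0.0135] [0.6443 0.1681 0.0165] slope [-0.0601635   0.64607385] x@.2 0.634
crown [338.  14.] 712 [599.7 148.6] 13.1 rng [0.587 0.136 0.043] [0.613 0.16  0.048]
crown [521.  69.] 542 [771.8 102.4] 62.5 rng [0.768 0.04  0.043] [0.773 0.165 0.048]
crown [489. 227.] 213 [777.5 -53.3] 21.4 rng [ 0.758 -0.073  0.043] [ 0.785 -0.033  0.048]
brim [330.  29.] 2165 [599.8 148.7] 31.9 rng [0.568 0.117 0.01 ] [0.631 0.169 0.014]
brim [500.  67.] 341 [769.9 106.8] 66.3 rng [0.769 0.04  0.01 ] [0.772 0.173 0.014]
brim [459.  78.] 776 [730.   99.5] 20.2 rng [0.71 0.08 0.01] [0.75  0.119 0.014]
brim [469. 216.] 94 [771.7 -50.8] 22.6 rng [ 0.754 -0.071  0.01 ] [ 0.782 -0.03   0.014]
endwall [510.  70.] 357 [770.9 104.3] 64.0 rng [0.769 0.04  0.028] [0.772 0.168 0.032]
endwall [477. 222.] 120 [770.5 -51.9] 22.3 rng [ 0.754 -0.073  0.028] [ 0.777 -0.03   0.032]
40top [517.  71.] 423 [770.2 103.2] 62.8 rng [0.768 0.04  0.038] [0.772 0.166 0.042]
40top [350. 185.] 514 [619.3  -4.4] 13.0 rng [ 0.607 -0.017  0.038] [0.632 0.008 0.042]
40top [489. 225.] 236 [778.  -53.7] 23.4 rng [ 0.756 -0.076  0.038] [ 0.793 -0.031  0.042]
40top [202. 307.] 2093 [ 462.2 -143.9] 32.4 rng [ 0.433 -0.175  0.038] [ 0.494 -0.112  0.042]
40top [340. 322.] 347 [ 617.3 -162.3] 13.2 rng [ 0.605 -0.175  0.038] [ 0.63  -0.15   0.042]
```

View pics/b_wrist.png

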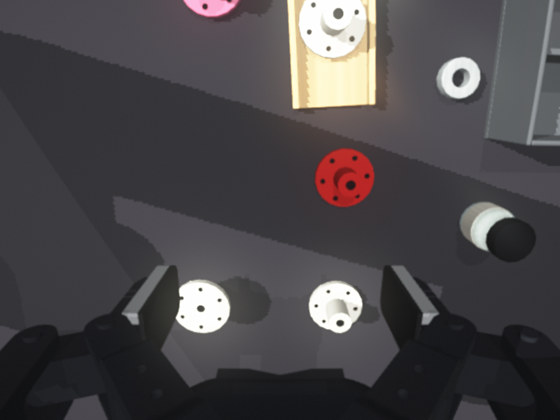

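The move call was refused, most likely because some rows left out keys, so the arm hasn't moved and the picture is unchanged. I'll send it again with every key filled in.

Request:
drive_tool:
  motion:
    - {"dx": 1.5,"dy": 0.5,"dz": 0,"spin": 0,"hand": 0}
    - {"dx": 3,"dy": 1,"dz": 0,"spin": 0,"hand": 0}
    - {"dx": 4.5,"dy": 1.5,"dz": 0,"spin": 0,"hand": 0}
    - {"dx": 6,"dy": 2,"dz": 0,"spin": 0,"hand": 0}
    - {"dx": 6.4,"dy": 2,"dz": 0,"spin": 0,"hand": 0}
    - {"dx": 6.4,"dy": 2,"dz": 0,"spin": 0,"hand": 0}
    - {"dx": 6.4,"dy": 2,"dz": 0,"spin": 0,"hand": 0}
    - {"dx": 6.4,"dy": 2,"dz": 0,"spin": 0,"hand": 0}
  newtons: 30

```text
clock: 0.87
eef_pos: [0.5998, 0.1589, 0.2312]
orientation: [-2.222, -2.22, 0.001]
wrist_force: [-0.0, -0.1, -0.1]
opening: 0.0855
```

```bash
cat > look.py <<'E'
import sys
from h import *
n='wrist'; tag=sys.argv[1]
st=manip.sense(); p,d=eyes.read_camera(n); cv2.imwrite(f'pics/{tag}_{n}.png',p[:,:,::-1]); np.savez(f'{tag}_{n}.npz',p=p,d=d,pos=st['eef_pos'],o=st['orientation'])
print(st['clock'],st['eef_pos'],st['orientation'],st['dq'].round(3))
c=cloud(n,d,st); ok=d>0
rim=ok&(abs(c[...,2]-.015)<.0015)&(c[...,0]>.53)&(c[...,0]<.67)&(c[...,1]>.05)&(c[...,1]<.32)
k,l,s,ce=cv2.connectedComponentsWithStats(rim.astype(np.uint8))
for j in range(1,k):
    if s[j,4]<100: continue
    q=c[l==j]; f=np.polyfit(q[:,1],q[:,0],1); print('rim',s[j],q.min(0).round(4),q.max(0).round(4),'slope',f,'x@.2',np.polyval(f,.2).round(4))
for lo,hi,nm in((.0505,.056,'stack'),(.0425,.048,'crown'),(.010,.0142,'brim'),(.028,.032,'endwall'),(.038,.0425,'40top')):
    m=ok&(c[...,2]>lo)&(c[...,2]<hi)&(c[...,0]>.4)&(c[...,0]<.7)
    k,l,s,ce=cv2.connectedComponentsWithStats(m.astype(np.uint8))
    for j in range(1,k):
        if s[j,4]<80: continue
        q=c[l==j]; e=cv2.minEnclosingCircle((q[:,:2]*1000).astype(np.float32)); print(nm,ce[j].round(),s[j,4],np.round(e[0],1),round(e[1],1),'rng',q.min(0).round(3),q.max(0).round(3),'zmed',np.median(q[:,2]).round(4))
E
python3 look.py c
```

```text
0.8667 [0.59983977 0.15887187 0.23124102] [-2.22236449e+00 -2.22049961e+00  6.43084226e-04] [-0.011 -0.007  0.001  0.003  0.002  0.003]
rim [ 301   26   19  224 1232] [0.6203 0.0747 0.0135] [0.6442 0.3033 0.0165] slope [-0.058865    0.64593051] x@.2 0.6342
rim [ 227   32   26  222 1207] [0.5496 0.0697 0.0135] [0.5687 0.2982 0.0165] slope [-0.0563416   0.56962128] x@.2 0.5584
crown [269.  63.] 675 [590.6 266.9] 13.2 rng [0.579 0.255 0.043] [0.603 0.279 0.047] zmed 0.0449
crown [279. 191.] 525 [599.8 148.9] 12.9 rng [0.588 0.136 0.043] [0.612 0.161 0.047] zmed 0.0449
brim [271.  67.] 2572 [591.1 267.1] 31.8 rng [0.56  0.236 0.01 ] [0.622 0.299 0.014] zmed 0.0128
brim [279. 182.] 1949 [599.6 148.5] 31.9 rng [0.568 0.117 0.01 ] [0.631 0.18  0.014] zmed 0.0129
endwall [269.  23.] 592 [590.2 303.6] 41.2 rng [0.549 0.298 0.028] [0.631 0.308 0.032] zmed 0.0298
40top [385.  94.] 96 [699.4 240.8] 9.8 rng [0.695 0.231 0.038] [0.7   0.251 0.042] zmed 0.0397
40top [161. 152.] 538 [484.4 186.9] 13.1 rng [0.473 0.174 0.038] [0.497 0.2   0.042] zmed 0.0399
40top [297. 322.] 366 [619.8  -3.9] 13.3 rng [ 0.607 -0.017  0.038] [0.632 0.009 0.042] zmed 0.0397
```

View pics/c_wrist.png

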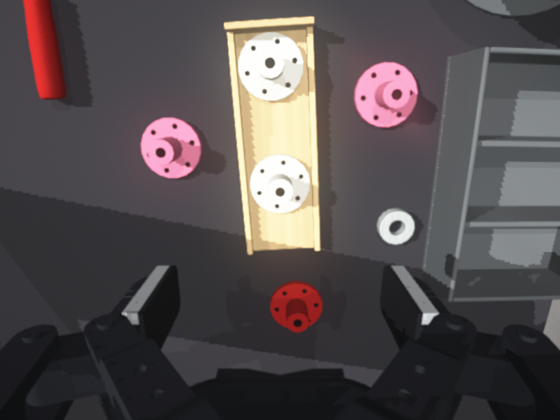

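Wrist view: end_hub is at (270,65), which is world (.591,.267), against the end wall. near_hub is at (280,185), world (.600,.149). The pink hubs at (170,150) and (387,95) leave enough room for the fingers. I'll descend onto near_hub's crown.

Request:
drive_tool:
  motion:
    - {"dx": -0.4,"dy": 0,"dz": 1.5,"spin": 0,"hand": 0}
    - {"dx": -0.4,"dy": 0,"dz": 3,"spin": 0,"hand": 0}
    - {"dx": -0.4,"dy": 0,"dz": 4.5,"spin": 0,"hand": 0}
    - {"dx": -0.4,"dy": 0,"dz": 6,"spin": 0,"hand": 0}
    - {"dx": -0.4,"dy": 0,"dz": 7,"spin": 0,"hand": 0}
    - {"dx": -0.4,"dy": 0,"dz": 8,"spin": 0,"hand": 0}
    - {"dx": -0.4,"dy": 0,"dz": 8.5,"spin": 0,"hand": 0}
    - {"dx": -0.4,"dy": 0,"dz": 8.5,"spin": 0,"hand": 0}
    - {"dx": -0.4,"dy": 0,"dz": 8.5,"spin": 0,"hand": 0}
    - {"dx": -0.4,"dy": 0,"dz": 8.5,"spin": 0,"hand": 0}
  newtons: 20

```text
clock: 1.75
eef_pos: [0.601, 0.1498, 0.0207]
orientation: [2.221, 2.22, 0.003]
wrist_force: [0.4, -0.1, 0.5]
opening: 0.0856
```

Request:
drive_tool:
  motion:
    - {"dx": 0,"dy": -0.05,"dz": 0.05,"spin": 0,"hand": 0.3}
    - {"dx": 0,"dy": -0.05,"dz": 0.05,"spin": 0,"hand": 0.5}
    - {"dx": 0,"dy": -0.05,"dz": 0.05,"spin": 0,"hand": 0.6}
    - {"dx": 0,"dy": -0.05,"dz": 0.05,"spin": 0,"hand": 0.7}
    - {"dx": 0,"dy": -0.05,"dz": 0.05,"spin": 0,"hand": 0.8}
    - {"dx": 0,"dy": -0.05,"dz": 0.05,"spin": 0,"hand": 0.8}
    - {"dx": 0,"dy": -0.05,"dz": 0.05,"spin": 0,"hand": 0.8}
  newtons: 20

```text
clock: 2.33
eef_pos: [0.5989, 0.1501, 0.0179]
orientation: [2.221, 2.221, 0.001]
wrist_force: [-1.5, -0.1, 5.3]
opening: 0.0253
```

Request:
drive_tool:
  motion:
    - {"dx": 0.4,"dy": -0.02,"dz": 0,"spin": 0,"hand": 0.8}
    - {"dx": 0.8,"dy": -0.04,"dz": 0,"spin": 0,"hand": 0.8}
    - {"dx": 1.2,"dy": -0.06,"dz": 0,"spin": 0,"hand": 0.8}
    - {"dx": 1.6,"dy": -0.08,"dz": 0,"spin": 0,"hand": 0.8}
    - {"dx": 1.9,"dy": -0.1,"dz": 0,"spin": 0,"hand": 0.8}
    - {"dx": 2.0,"dy": -0.11,"dz": 0,"spin": 0,"hand": 0.8}
    - {"dx": 2.05,"dy": -0.11,"dz": 0,"spin": 0,"hand": 0.8}
    - {"dx": 2.05,"dy": -0.11,"dz": 0,"spin": 0,"hand": 0.8}
    - {"dx": 2.05,"dy": -0.11,"dz": 0,"spin": 0,"hand": 0.8}

```text
clock: 3.08
eef_pos: [0.5961, 0.2026, 0.0179]
orientation: [2.22, 2.222, 0.002]
wrist_force: [0.6, 1.0, 5.0]
opening: 0.0258
```

```bash
python3 look.py d
```

```text
3.0833 [0.59609794 0.20259834 0.01791894] [2.22033483e+00 2.22226536e+00 1.71002429e-03] [-0.001 -0.002 -0.     0.002 -0.001 -0.001]
rim [ 354   29   17  279 3690] [0.6252 0.181  0.0135] [0.6383 0.3031 0.0165] slope [-0.06234157  0.64689914] x@.2 0.6344
rim [215  34  79   7 135] [0.5712 0.299  0.0135] [0.6015 0.3012 0.0165] slope [15.61493354 -4.09973055] x@.2 -0.9767
rim [ 161   41   48  261 3480] [0.5497 0.1837 0.0135] [0.5622 0.2987 0.0165] slope [-0.06086934  0.57097332] x@.2 0.5588
rim [252 243  56  18 135] [0.5836 0.2054 0.0135] [0.6091 0.2147 0.0165] slope [-0.06113415  0.60944774] x@.2 0.5972
stack [240. 308.] 485 [581.4 202.4] 11.7 rng [0.577 0.191 0.051] [0.584 0.214 0.056] zmed 0.0549
stack [320. 307.] 501 [611.6 202.6] 11.6 rng [0.609 0.191 0.051] [0.616 0.214 0.056] zmed 0.0548
crown [264. 127.] 4765 [591. 267.] 13.0 rng [0.578 0.254 0.043] [0.604 0.28  0.047] zmed 0.0449
crown [279. 300.] 3589 [596.4 207. ] 20.3 rng [0.577 0.189 0.043] [0.616 0.215 0.048] zmed 0.0448
crown [218. 287.] 116 [573.1 208.7] 2.9 rng [0.57  0.208 0.043] [0.576 0.21  0.048] zmed 0.0453
crown [3
[... 746 characters left out ...]
1 0.032] zmed 0.0299
endwall [268. 262.] 307 [592.6 209.5] 16.0 rng [0.577 0.204 0.028] [0.608 0.215 0.032] zmed 0.0301
endwall [316. 261.] 84 [612.2 210. ] 4.7 rng [0.609 0.207 0.028] [0.616 0.214 0.032] zmed 0.0298
endwall [ 44. 299.] 413 [487.7 189.3] 12.5 rng [0.48  0.179 0.028] [0.498 0.2   0.032] zmed 0.03
40top [550. 201.] 536 [699.8 241.4] 9.9 rng [0.694 0.231 0.038] [0.7   0.251 0.042] zmed 0.0396
40top [268. 274.] 449 [592.8 209.5] 16.1 rng [0.577 0.203 0.038] [0.608 0.215 0.042] zmed 0.0402
40top [319. 274.] 117 [612.  208.3] 6.3 rng [0.609 0.203 0.038] [0.616 0.214 0.042] zmed 0.0403
40top [ 21. 323.] 2007 [485.5 186.5] 14.1 rng [0.474 0.174 0.038] [0.498 0.2   0.042] zmed 0.0398
```

View pics/d_wrist.png

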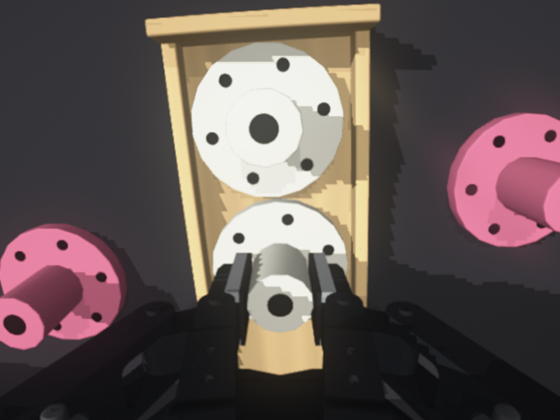

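The brims are now only about 2 mm apart, near (270,198). I'll creep forward and watch the force.

Request:
drive_tool:
  motion:
    - {"dx": 0.04,"dy": 0,"dz": 0,"spin": 0,"hand": 0.8}
    - {"dx": 0.08,"dy": 0,"dz": 0,"spin": 0,"hand": 0.8}
    - {"dx": 0.08,"dy": 0,"dz": 0,"spin": 0,"hand": 0.8}
    - {"dx": 0.08,"dy": 0,"dz": 0,"spin": 0,"hand": 0.8}

```text
clock: 3.47
eef_pos: [0.5961, 0.2041, 0.0179]
orientation: [2.22, 2.222, 0.001]
wrist_force: [-0.2, -1.5, 6.0]
opening: 0.0255
```

```bash
python3 look.py e | grep -E "brim|0\.[0-9]+ 0\.20|crown"; python3 -c "
import cv2;i=cv2.imread('pics/e_wrist.png')[90:330,130:430];cv2.imwrite('pics/e_crop.png',cv2.resize(i,None,fx=2.5,fy=2.5))"
```

```text
3.4667 [0.59613632 0.2041439  0.01789806] [2.22044197e+00 2.22177867e+00 1.00037883e-03] [-0.001 -0.001 -0.001 -0.     0.003 -0.001]
rim [260 241  48  20 116] [0.5875 0.2069 0.0135] [0.6092 0.2165 0.0164] slope [-1.65625063  0.95275033] x@.2 0.6215
crown [263. 132.] 4715 [590.8 267.1] 13.0 rng [0.578 0.254 0.043] [0.604 0.28  0.047] zmed 0.0449
crown [280. 300.] 3581 [596.4 208.5] 20.3 rng [0.577 0.19  0.043] [0.616 0.216 0.048] zmed 0.0448
crown [218. 287.] 115 [573.3 210.7] 2.9 rng [0.57  0.21  0.043] [0.576 0.211 0.048] zmed 0.0452
crown [343. 287.] 115 [619.9 210.7] 2.9 rng [0.617 0.21  0.043] [0.623 0.212 0.048] zmed 0.0453
brim [344. 100.] 628 [613.7 266.7] 38.6 rng [0.595 0.233 0.01 ] [0.632 0.303 0.014] zmed 0.0126
brim [199. 144.] 990 [577.3 245. ] 58.3 rng [0.554 0.189 0.01 ] [0.595 0.301 0.014] zmed 0.0126
brim [271. 152.] 18625 [596.9 244.8] 55.1 rng [0.56  0.199 0.01 ] [0.628 0.299 0.014] zmed 0.0128
brim [503. 185.] 244 [699.8 241.3] 9.8 rng [0.694 0.231 0.01 ] [0.7   0.251 0.014] zmed 0.0121
brim [354. 250.] 227 [630.9 210.5] 22.7 rng [0.629 0.188 0.01 ] [0.635 0.233 0.014] zmed 0.013
brim [ 67. 283.] 303 [486.5 188.4] 12.4 rng [0.48  0.178 0.01 ] [0.498 0.2   0.014] zmed 0.0122
endwall [279. 262.] 228 [596.4 208. ] 12.0 rng [0.584 0.208 0.028] [0.608 0.217 0.032] zmed 0.0301
endwall [243. 263.] 92 [580.5 210.1] 5.7 rng [0.577 0.205 0.028] [0.584 0.215 0.032] zmed 0.0301
endwall [316. 263.] 92 [612.  210.1] 5.9 rng [0.609 0.205 0.028] [0.616 0.215 0.032] zmed 0.0301
40top [278. 275.] 334 [596.  206.9] 12.5 rng [0.584 0.205 0.038] [0.608 0.216 0.042] zmed 0.0404
40top [240. 272.] 107 [580.5 212.2] 4.2 rng [0.577 0.209 0.038] [0.584 0.215 0.042] zmed 0.0403
40top [319. 274.] 125 [612.3 209.7] 6.4 rng [0.609 0.204 0.038] [0.616 0.215 0.042] zmed 0.04
```

View pics/e_crop.png

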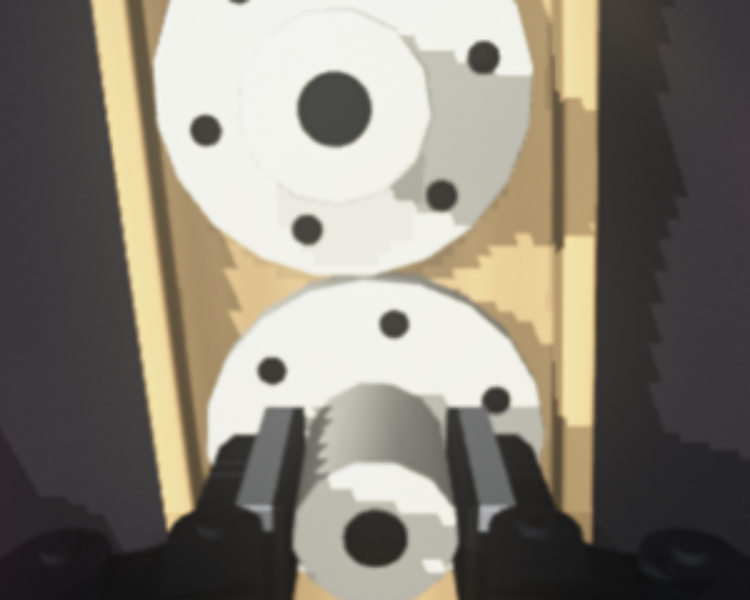

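The brims meet near (360,275) in the crop. I'll press a little further to confirm the contact.

Request:
drive_tool:
  motion:
    - {"dx": 0.04,"dy": 0,"dz": 0,"spin": 0,"hand": 0.8}
    - {"dx": 0.06,"dy": 0,"dz": 0,"spin": 0,"hand": 0.8}
    - {"dx": 0.06,"dy": 0,"dz": 0,"spin": 0,"hand": 0.8}
    - {"dx": 0.06,"dy": 0,"dz": 0,"spin": 0,"hand": 0.8}

```text
clock: 3.85
eef_pos: [0.5962, 0.2055, 0.0179]
orientation: [2.22, 2.222, 0.001]
wrist_force: [-0.1, -1.9, 6.2]
opening: 0.0256
```

```bash
python3 -c "
from h import *
s=manip.sense();print(s['wrist_force'],s['eef_pos'])"; python3 look.py f | grep -E "endwall|crown"; python3 -c "
import cv2;i=cv2.imread('pics/f_wrist.png')[10:330,130:430];cv2.imwrite('pics/f_crop.png',cv2.resize(i,None,fx=1.8,fy=1.8))"
```

```text
[-0.08708507 -1.87143764  6.16930173] [0.59618297 0.20552432 0.01791306]
crown [263. 134.] 4707 [591.  267.9] 13.0 rng [0.578 0.255 0.043] [0.604 0.281 0.048] zmed 0.0449
crown [280. 300.] 3582 [596.4 209.6] 20.4 rng [0.577 0.191 0.043] [0.616 0.218 0.048] zmed 0.0448
crown [218. 287.] 118 [573.5 212.4] 3.1 rng [0.57  0.211 0.043] [0.576 0.213 0.048] zmed 0.0453
crown [342. 287.] 110 [620. 212.] 3.1 rng [0.617 0.211 0.043] [0.623 0.213 0.048] zmed 0.0453
endwall [263.  29.] 4369 [590.1 303.5] 41.1 rng [0.549 0.298 0.028] [0.631 0.309 0.032] zmed 0.0297
endwall [529. 200.] 325 [699.8 241.2] 9.8 rng [0.695 0.231 0.028] [0.7   0.251 0.032] zmed 0.03
endwall [280. 262.] 231 [596.5 209.2] 12.0 rng [0.584 0.209 0.028] [0.609 0.218 0.032] zmed 0.0301
endwall [243. 263.] 89 [580.6 211.3] 6.0 rng [0.577 0.206 0.028] [0.584 0.217 0.032] zmed 0.0299
endwall [316. 262.] 85 [612.4 212.3] 5.3 rng [0.609 0.208 0.028] [0.616 0.217 0.032] zmed 0.0303
endwall [ 45. 305.] 389 [485.6 188.1] 12.7 rng [0.477 0.178 0.028] [0.498 0.2   0.032] zmed 0.0301
```

View pics/f_crop.png

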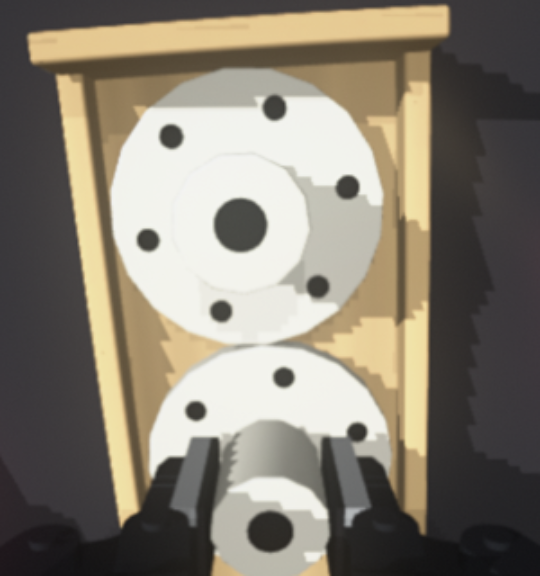

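end_hub moved from y 0.2670 to 0.2679, so the brims are touching. Now I'll release and rise.

Request:
drive_tool:
  motion:
    - {"dx": 0,"dy": 0,"dz": 0,"spin": 0,"hand": 0.6}
    - {"dx": 0,"dy": 0,"dz": 0,"spin": 0,"hand": 0.4}
    - {"dx": 0,"dy": 0,"dz": 0,"spin": 0,"hand": 0.2}
    - {"dx": 0,"dy": 0,"dz": 0,"spin": 0,"hand": 0}
    - {"dx": 0,"dy": 0,"dz": -0.5,"spin": 0,"hand": 0}
    - {"dx": 0,"dy": 0,"dz": -2,"spin": 0,"hand": 0}
    - {"dx": 0,"dy": 0,"dz": -3.5,"spin": 0,"hand": 0}
    - {"dx": 0,"dy": 0,"dz": -5,"spin": 0,"hand": 0}
    - {"dx": 0,"dy": 0,"dz": -6,"spin": 0,"hand": 0}
    - {"dx": 0,"dy": 0,"dz": -6,"spin": 0,"hand": 0}

```text
clock: 4.73
eef_pos: [0.5978, 0.2054, 0.175]
orientation: [2.218, 2.218, 0.014]
wrist_force: [0.7, -0.5, 0.3]
opening: 0.0853
```

Request:
drive_tool:
  motion:
    - {"dx": 0,"dy": 0,"dz": 0,"spin": 0,"hand": 0}
    - {"dx": 0,"dy": 0,"dz": 0,"spin": 0,"hand": 0}

```text
clock: 4.9
eef_pos: [0.5956, 0.2047, 0.1672]
orientation: [-2.221, -2.221, 0.001]
wrist_force: [0.2, 0.2, -0.6]
opening: 0.0849
```

```bash
python3 look.py g
```

```text
4.9 [0.59559776 0.20468591 0.16717504] [-2.22113875e+00 -2.22110150e+00  1.14480193e-03] [ 0.     0.024  0.01   0.    -0.002 -0.   ]
rim [ 317   71   13  249 1618] [0.6256 0.0731 0.0135] [0.6447 0.3029 0.0165] slope [-0.05965201  0.64618612] x@.2 0.6343
rim [ 223   78   30  245 1582] [0.5498 0.0693 0.0135] [0.5684 0.2977 0.0165] slope [-0.057439    0.56983295] x@.2 0.5583
crown [273. 116.] 949 [590.8 267.9] 13.0 rng [0.578 0.255 0.043] [0.603 0.281 0.047] zmed 0.0449
crown [280. 199.] 785 [596.3 204. ] 13.1 rng [0.584 0.191 0.043] [0.609 0.217 0.047] zmed 0.0449
brim [277. 146.] 6428 [591.8 236. ] 64.2 rng [0.559 0.172 0.01 ] [0.628 0.3   0.014] zmed 0.0129
endwall [273.  69.] 912 [590.2 304.3] 40.9 rng [0.549 0.298 0.028] [0.631 0.308 0.032] zmed 0.0298
40top [410. 153.] 122 [699.9 241. ] 9.8 rng [0.695 0.231 0.038] [0.7   0.251 0.042] zmed 0.0395
40top [146. 217.] 672 [484.7 187.8] 13.0 rng [0.472 0.175 0.038] [0.497 0.199 0.042] zmed 0.0397
```

View pics/g_wrist.png

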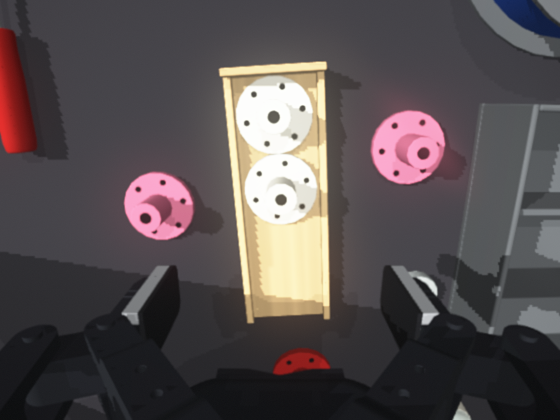

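The two hubs' crowns are at (274,116) and (281,199) in the image. Their measured centres are 64.1 mm apart, so the brims touch. Next I'll go over to spare_down.

Request:
drive_tool:
  motion:
    - {"dx": -1.2,"dy": -0.5,"dz": 0,"spin": 0,"hand": 0}
    - {"dx": -2.7,"dy": -1,"dz": 0,"spin": 0,"hand": 0}
    - {"dx": -4.2,"dy": -1.6,"dz": 0,"spin": 0,"hand": 0}
    - {"dx": -5.7,"dy": -2.2,"dz": 0,"spin": 0,"hand": 0}
    - {"dx": -7.2,"dy": -2.8,"dz": 0,"spin": 0,"hand": 0}
    - {"dx": -8.7,"dy": -3.4,"dz": 0,"spin": 0,"hand": 0}
    - {"dx": -10.2,"dy": -4,"dz": 0,"spin": 0,"hand": 0}
    - {"dx": -11.7,"dy": -4.6,"dz": 0,"spin": 0,"hand": 0}
    - {"dx": -13,"dy": -5.1,"dz": 0,"spin": 0,"hand": 0}
    - {"dx": -13.6,"dy": -5.3,"dz": 0,"spin": 0,"hand": 0}

```text
clock: 5.78
eef_pos: [0.4615, -0.138, 0.1666]
orientation: [-2.223, -2.218, 0.002]
wrist_force: [0.2, 0.2, -0.1]
opening: 0.0853
```

Request:
drive_tool:
  motion:
    - {"dx": 0,"dy": 0,"dz": 0,"spin": 0,"hand": 0}
    - {"dx": 0,"dy": 0,"dz": 0,"spin": 0,"hand": 0}
    - {"dx": 0,"dy": 0,"dz": 0,"spin": 0,"hand": 0}

```text
clock: 6.03
eef_pos: [0.4635, -0.1346, 0.1669]
orientation: [-2.22, -2.221, 0.001]
wrist_force: [-0.6, 1.2, 0.8]
opening: 0.0855
```

```bash
python3 look.py h
```

```text
6.0333 [ 0.46345895 -0.13462697  0.1669176 ] [-2.22041509e+00 -2.22073195e+00  6.26060788e-04] [ 0.017 -0.003 -0.002 -0.002 -0.001 -0.002]
stack [470. 407.] 147 [ 650.1 -344.8] 16.8 rng [ 0.642 -0.36   0.051] [ 0.658 -0.33   0.056] zmed 0.0536
crown [462. 405.] 123 [ 647.9 -351.3] 17.2 rng [ 0.642 -0.368  0.043] [ 0.653 -0.335  0.048] zmed 0.0455
brim [463.  38.] 81 [616.9  -5.4] 12.1 rng [ 0.606 -0.017  0.01 ] [0.622 0.005 0.014] zmed 0.0122
brim [367. 342.] 145 [ 557.3 -306.5] 27.7 rng [ 0.533 -0.321  0.01 ] [ 0.581 -0.288  0.014] zmed 0.012
endwall [475.  32.] 109 [617.9  -4.5] 12.9 rng [ 0.606 -0.017  0.028] [0.622 0.008 0.032] zmed 0.0302
40top [494.  24.] 1007 [619.3  -4. ] 13.2 rng [ 0.606 -0.017  0.038] [0.632 0.009 0.042] zmed 0.0398
40top [277. 207.] 4472 [ 461.7 -144.2] 31.8 rng [ 0.43  -0.175  0.038] [ 0.493 -0.112  0.042] zmed 0.0399
40top [462. 229.] 679 [ 617.4 -162.6] 13.4 rng [ 0.604 -0.176  0.038] [ 0.63  -0.149  0.042] zmed 0.0397
```

View pics/h_wrist.png

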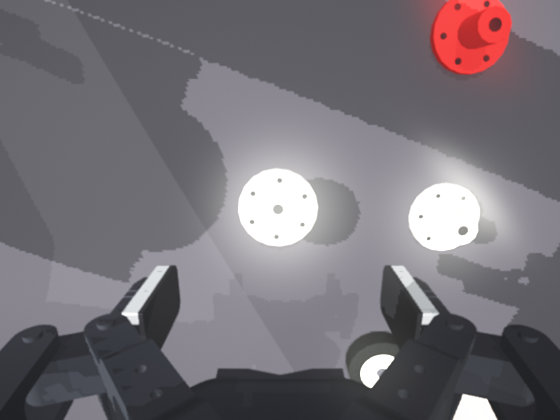

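Request:
drive_tool:
  motion:
    - {"dx": -0.2,"dy": -0.05,"dz": 1.2,"spin": 0,"hand": 0}
    - {"dx": -0.38,"dy": -0.07,"dz": 2.6,"spin": 0,"hand": 0}
    - {"dx": -0.38,"dy": -0.07,"dz": 3.8,"spin": 0,"hand": 0}
    - {"dx": -0.38,"dy": -0.07,"dz": 4.8,"spin": 0,"hand": 0}
    - {"dx": -0.38,"dy": -0.07,"dz": 5.6,"spin": 0,"hand": 0}
    - {"dx": -0.38,"dy": -0.07,"dz": 6.1,"spin": 0,"hand": 0}
    - {"dx": -0.38,"dy": -0.07,"dz": 6.2,"spin": 0,"hand": 0}
    - {"dx": -0.38,"dy": -0.07,"dz": 6.2,"spin": 0,"hand": 0}
    - {"dx": -0.38,"dy": -0.07,"dz": 6.2,"spin": 0,"hand": 0}

```text
clock: 6.83
eef_pos: [0.4623, -0.1443, 0.0131]
orientation: [2.22, 2.222, 0.0]
wrist_force: [-0.4, -0.4, 0.6]
opening: 0.0856
```

```bash
python3 look.py i|grep -E "top|0\.4"
```

```text
6.8333 [ 0.46225444 -0.14434578  0.01314856] [2.22004410e+00 2.22204667e+00 4.12241654e-04] [-0.005 -0.016 -0.005 -0.001 -0.    -0.   ]
stack [152. 313.] 489 [ 417.  -144.4] 11.7 rng [ 0.413 -0.156  0.051] [ 0.421 -0.133  0.056] zmed 0.0533
stack [121. 306.] 103 [ 408.3 -138. ] 2.3 rng [ 0.406 -0.139  0.051] [ 0.411 -0.137  0.056] zmed 0.0531
crown [160. 302.] 403 [ 417.5 -144.9] 11.8 rng [ 0.413 -0.156  0.043] [ 0.421 -0.133  0.048] zmed 0.0453
endwall [173. 284.] 194 [ 417.1 -144.4] 11.3 rng [ 0.413 -0.155  0.028] [ 0.42  -0.133  0.032] zmed 0.0304
40top [278. 295.] 19000 [ 461.7 -144.2] 32.3 rng [ 0.43  -0.176  0.038] [ 0.494 -0.112  0.042] zmed 0.0398
40top [164. 294.] 306 [ 416.9 -144.7] 11.7 rng [ 0.413 -0.156  0.038] [ 0.421 -0.133  0.042] zmed 0.0404
40top [395. 294.] 327 [ 507.4 -144.5] 11.7 rng [ 0.505 -0.156  0.038] [ 0.512 -0.133  0.042] zmed 0.0402
```

View pics/i_wrist.png

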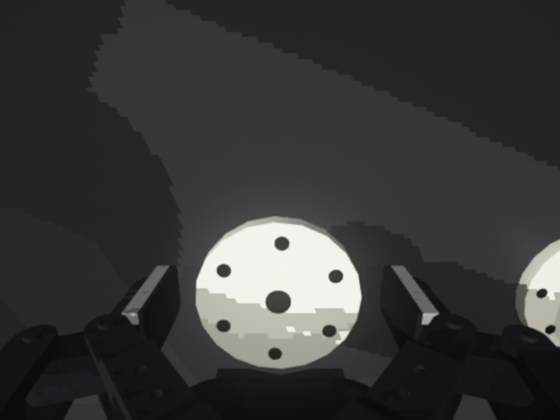

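The brim, at (278,295), is centred between the pads. Closing.

Request:
drive_tool:
  motion:
    - {"dx": 0,"dy": 0,"dz": 0,"spin": 0,"hand": 0.15}
    - {"dx": 0,"dy": 0,"dz": 0,"spin": 0,"hand": 0.25}
    - {"dx": 0,"dy": 0,"dz": 0,"spin": 0,"hand": 0.35}
    - {"dx": 0,"dy": 0,"dz": 0,"spin": 0,"hand": 0.45}
    - {"dx": 0,"dy": 0,"dz": 0,"spin": 0,"hand": 0.45}
    - {"dx": 0,"dy": 0,"dz": 0,"spin": 0,"hand": 0.45}
  newtons: 35

```text
clock: 7.38
eef_pos: [0.4622, -0.1449, 0.0136]
orientation: [2.221, 2.22, 0.001]
wrist_force: [-2.6, 0.6, 9.2]
opening: 0.0629
```

Request:
drive_tool:
  motion:
    - {"dx": 0,"dy": 0,"dz": -0.4,"spin": 0,"hand": 0.45}
    - {"dx": 0,"dy": 0,"dz": -0.8,"spin": 0,"hand": 0.45}
    - {"dx": 0,"dy": 0,"dz": -1.4,"spin": 0,"hand": 0.45}
    - {"dx": 0,"dy": 0,"dz": -2.2,"spin": 0,"hand": 0.45}
    - {"dx": 0,"dy": 0,"dz": -3,"spin": 0,"hand": 0.45}
    - {"dx": 0,"dy": 0,"dz": -3.6,"spin": 0,"hand": 0.45}
    - {"dx": 0,"dy": 0,"dz": -4,"spin": 0,"hand": 0.45}
    - {"dx": 0,"dy": 0,"dz": -4,"spin": 0,"hand": 0.45}
    - {"dx": 0,"dy": 0,"dz": -4,"spin": 0,"hand": 0.45}

```text
clock: 8.13
eef_pos: [0.4617, -0.1448, 0.1128]
orientation: [2.221, 2.221, 0.0]
wrist_force: [0.3, 0.5, -0.4]
opening: 0.0623
```

```bash
cat > held.py <<'E'
import sys
from h import *
n='wrist'; tag=sys.argv[1]
st=manip.sense(); p,d=eyes.read_camera(n); cv2.imwrite(f'pics/{tag}_{n}.png',p[:,:,::-1])
c=cloud(n,d,st); T=np.array(st['eef_pos']); print(st['clock'],T,st['orientation'])
r=c-T; hsv=cv2.cvtColor(p,cv2.COLOR_RGB2HSV)
m=(d>0)&(np.hypot(r[...,0],r[...,1])<.034)&(r[...,2]>.019)&(r[...,2]<.034)&(hsv[...,2]>120)
q=c[m]; A=np.c_[q[:,:2]-T[:2],np.ones(len(q))]; f=np.linalg.lstsq(A,q[:,2],rcond=None)[0]
res=abs(A@f-q[:,2]); q=q[res<.002];A=A[res<.002]; f=np.linalg.lstsq(A,q[:,2],rcond=None)[0]
e=cv2.minEnclosingCircle((q[:,:2]*1000).astype(np.float32)); print(len(q),'plane',f,'circle',e,'min',q.min(0),'max',q.max(0),'off tcp',np.array(e[0])/1000-T[:2])
E
python3 held.py j
```

```text
8.1333 [ 0.46173589 -0.14475448  0.11275847] [2.22100466e+00 2.22089523e+00 4.68460354e-04]
17749 plane [-0.00070685 -0.00153686  0.13880463] circle ((462.0757751464844, -144.322021484375), 32.41887283325195) min [ 0.43052389 -0.17663414  0.13641979] max [ 0.49376479 -0.11201998  0.14068439] off tcp [0.00033988 0.00043245]
```

View pics/j_wrist.png

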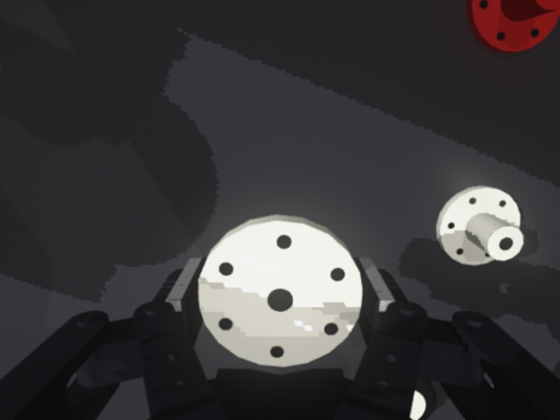

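The brim is held level, filling (198–362, 215–365), with its origin 26 mm above the TCP. I'll carry it over the pair.

Request:
drive_tool:
  motion:
    - {"dx": 0.8,"dy": 0.2,"dz": -0.3,"spin": 0,"hand": 0.45}
    - {"dx": 2,"dy": 0.7,"dz": -0.6,"spin": 0,"hand": 0.45}
    - {"dx": 3.5,"dy": 1.2,"dz": -0.6,"spin": 0,"hand": 0.45}
    - {"dx": 5,"dy": 1.7,"dz": -0.6,"spin": 0,"hand": 0.45}
    - {"dx": 6.5,"dy": 2.2,"dz": -0.6,"spin": 0,"hand": 0.45}
    - {"dx": 8,"dy": 2.7,"dz": -0.6,"spin": 0,"hand": 0.45}
    - {"dx": 9.5,"dy": 3.2,"dz": -0.6,"spin": 0,"hand": 0.45}
    - {"dx": 11,"dy": 3.8,"dz": -0.6,"spin": 0,"hand": 0.45}
    - {"dx": 12.3,"dy": 4.5,"dz": -0.6,"spin": 0,"hand": 0.45}
    - {"dx": 13.3,"dy": 5,"dz": -0.6,"spin": 0,"hand": 0.45}

```text
clock: 9.02
eef_pos: [0.5869, 0.1905, 0.126]
orientation: [-2.219, -2.222, 0.002]
wrist_force: [-0.5, -0.3, -0.5]
opening: 0.0621
```

Request:
drive_tool:
  motion:
    - {"dx": 0.8,"dy": 0.1,"dz": 0,"spin": 0,"hand": 0.45}
    - {"dx": 1.5,"dy": 0.2,"dz": 0,"spin": 0,"hand": 0.45}
    - {"dx": 1.9,"dy": 0.28,"dz": 0,"spin": 0,"hand": 0.45}
    - {"dx": 1.9,"dy": 0.28,"dz": 0,"spin": 0,"hand": 0.45}
    - {"dx": 1.9,"dy": 0.28,"dz": 0,"spin": 0,"hand": 0.45}
    - {"dx": 1.9,"dy": 0.28,"dz": 0,"spin": 0,"hand": 0.45}

```text
clock: 9.52
eef_pos: [0.5936, 0.2342, 0.1272]
orientation: [-2.222, -2.221, 0.001]
wrist_force: [-0.7, 0.0, -0.6]
opening: 0.0625
```

```bash
python3 held.py k
```

```text
9.5167 [0.5936171  0.23419201 0.12715193] [-2.22210032e+00 -2.22050296e+00  1.24883826e-03]
17657 plane [-0.00144796 -0.00207346  0.15314252] circle ((593.9816284179688, 234.55712890625), 32.47238540649414) min [0.5628301  0.20211383 0.15070711] max [0.62553336 0.26683892 0.15503535] off tcp [0.00036453 0.00036512]
```

View pics/k_wrist.png

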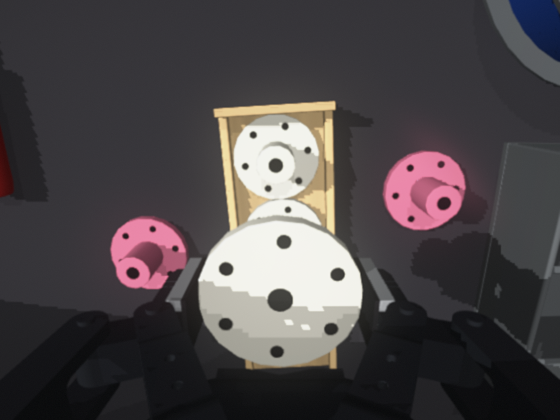

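Request:
drive_tool:
  motion:
    - {"dx": 0.06,"dy": 0,"dz": 0.6,"spin": 0,"hand": 0.45}
    - {"dx": 0.06,"dy": 0,"dz": 1.2,"spin": 0,"hand": 0.45}
    - {"dx": 0.06,"dy": 0,"dz": 1.9,"spin": 0,"hand": 0.45}
    - {"dx": 0.06,"dy": 0,"dz": 2.5,"spin": 0,"hand": 0.45}
    - {"dx": 0.06,"dy": 0,"dz": 2.9,"spin": 0,"hand": 0.45}
    - {"dx": 0.06,"dy": 0,"dz": 3.1,"spin": 0,"hand": 0.45}
    - {"dx": 0.06,"dy": 0,"dz": 3.1,"spin": 0,"hand": 0.45}
    - {"dx": 0.06,"dy": 0,"dz": 3.1,"spin": 0,"hand": 0.45}

```text
clock: 10.23
eef_pos: [0.5941, 0.2366, 0.0507]
orientation: [2.222, 2.221, 0.001]
wrist_force: [0.7, 0.0, -0.4]
opening: 0.0627
```

```bash
python3 held.py l
python3 - <<'E'
from h import *
p,d=eyes.read_camera('side'); cv2.imwrite('pics/l_side.png',cv2.resize(p[200:360,170:370,::-1],None,fx=4,fy=3.7))
E
```

```text
10.2333 [0.59408064 0.23655388 0.05066568] [2.22151089e+00 2.22086114e+00 9.48341706e-04]
17675 plane [-0.00084884 -0.00146482  0.07665993] circle ((594.4451293945312, 236.97056579589844), 32.395606994628906) min [0.56302109 0.20467916 0.07423502] max [0.62605093 0.26930125 0.07868248] off tcp [0.00036449 0.00041668]
```

View pics/l_side.png

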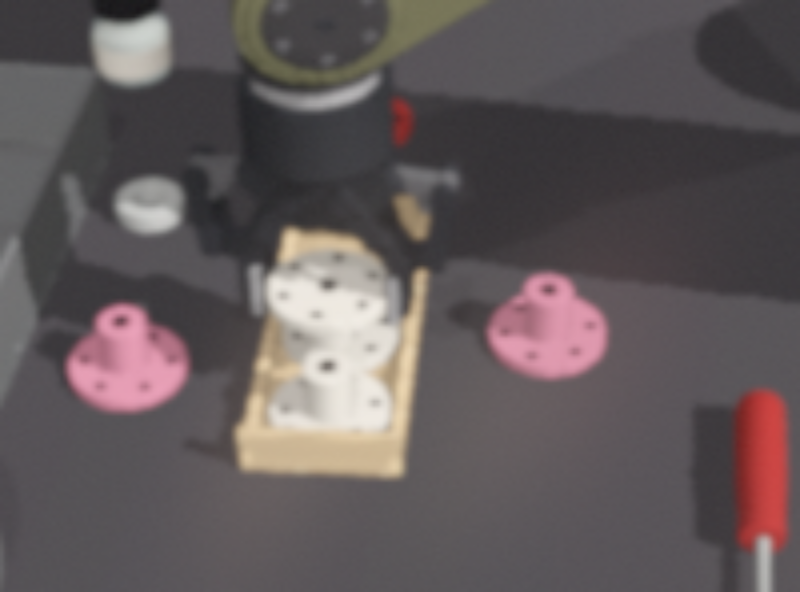

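View pics/l_wrist.png

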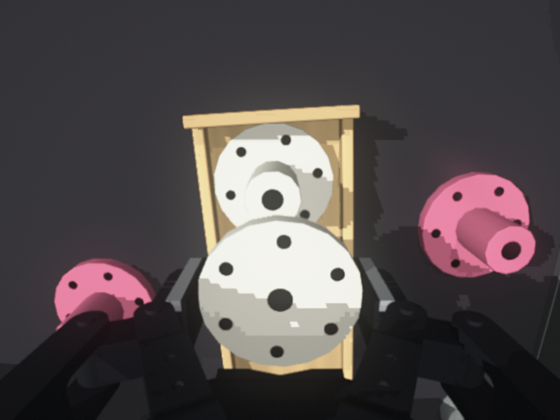

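The held hub is above the pair at (594.4,237.0) mm and the target is (594.0,236.0). I'll lower it the rest of the way, slowly.

Request:
drive_tool:
  motion:
    - {"dx": -0.04,"dy": -0.01,"dz": 0.2,"spin": 0,"hand": 0.45}
    - {"dx": -0.04,"dy": -0.01,"dz": 0.4,"spin": 0,"hand": 0.45}
    - {"dx": -0.04,"dy": -0.01,"dz": 0.6,"spin": 0,"hand": 0.45}
    - {"dx": -0.04,"dy": -0.01,"dz": 0.75,"spin": 0,"hand": 0.45}
    - {"dx": -0.04,"dy": -0.01,"dz": 0.85,"spin": 0,"hand": 0.45}
    - {"dx": -0.04,"dy": -0.01,"dz": 0.9,"spin": 0,"hand": 0.45}
    - {"dx": -0.04,"dy": -0.01,"dz": 0.9,"spin": 0,"hand": 0.45}
    - {"dx": -0.04,"dy": -0.01,"dz": 0.9,"spin": 0,"hand": 0.45}

```text
clock: 11.0
eef_pos: [0.5936, 0.2358, 0.0276]
orientation: [2.221, 2.221, 0.0]
wrist_force: [0.0, 0.2, -0.3]
opening: 0.0626
```

```bash
python3 held.py m
```

```text
11.0 [0.59355058 0.23578428 0.0275806 ] [2.22133391e+00 2.22145538e+00 1.36369163e-04]
17658 plane [-0.00140777 -0.00195993  0.05357079] circle ((593.9473876953125, 236.27943420410156), 32.27893829345703) min [0.56249473 0.2040483  0.05111502] max [0.62555909 0.26831725 0.05559467] off tcp [0.00039681 0.00049515]
```

View pics/m_wrist.png

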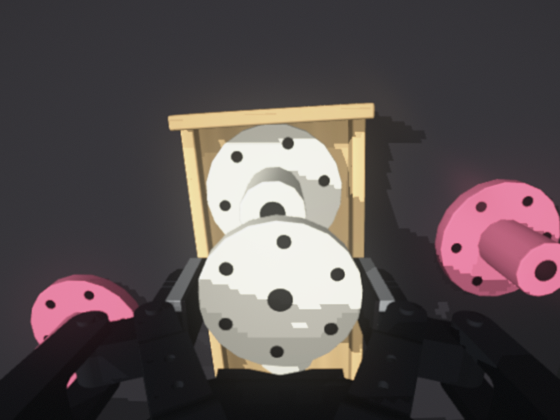

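Request:
drive_tool:
  motion:
    - {"dx": 0,"dy": 0,"dz": 0.02,"spin": 0,"hand": 0.45}
    - {"dx": 0,"dy": 0,"dz": 0.03,"spin": 0,"hand": 0.45}
    - {"dx": 0,"dy": 0,"dz": 0.03,"spin": 0,"hand": 0.45}
    - {"dx": 0,"dy": 0,"dz": 0.03,"spin": 0,"hand": 0.45}
  newtons: 20

```text
clock: 11.38
eef_pos: [0.5935, 0.2358, 0.0268]
orientation: [-2.221, -2.221, -0.0]
wrist_force: [0.1, 1.3, -0.5]
opening: 0.0626
```

Request:
drive_tool:
  motion:
    - {"dx": 0,"dy": 0,"dz": 0.02,"spin": 0,"hand": 0.45}
    - {"dx": 0,"dy": 0,"dz": 0.02,"spin": 0,"hand": 0.45}
    - {"dx": 0,"dy": 0,"dz": 0.02,"spin": 0,"hand": 0.45}

```text
clock: 11.63
eef_pos: [0.5936, 0.2358, 0.0267]
orientation: [2.221, 2.221, 0.0]
wrist_force: [-3.3, -1.2, 6.0]
opening: 0.0627
```

Contact: the wrist force in z is now 6 N, at TCP height 26.7 mm (origin about 52.7 mm). I'll release slowly.

Request:
drive_tool:
  motion:
    - {"dx": 0,"dy": 0,"dz": 0,"spin": 0,"hand": 0.25}
    - {"dx": 0,"dy": 0,"dz": 0,"spin": 0,"hand": 0.2}
    - {"dx": 0,"dy": 0,"dz": 0,"spin": 0,"hand": 0.1}
    - {"dx": 0,"dy": 0,"dz": 0,"spin": 0,"hand": 0}
    - {"dx": 0,"dy": 0,"dz": 0,"spin": 0,"hand": 0}
    - {"dx": 0,"dy": 0,"dz": 0,"spin": 0,"hand": 0}

```text
clock: 12.13
eef_pos: [0.5935, 0.2358, 0.0262]
orientation: [-2.221, -2.221, 0.0]
wrist_force: [0.0, -0.2, -1.0]
opening: 0.0854
```

Request:
drive_tool:
  motion:
    - {"dx": 0,"dy": 0,"dz": -0.4,"spin": 0,"hand": 0}
    - {"dx": 0,"dy": 0,"dz": -1,"spin": 0,"hand": 0}
    - {"dx": 0,"dy": 0,"dz": -2,"spin": 0,"hand": 0}
    - {"dx": 0,"dy": 0,"dz": -3.2,"spin": 0,"hand": 0}
    - {"dx": 0,"dy": 0,"dz": -4.4,"spin": 0,"hand": 0}
    - {"dx": 0,"dy": 0,"dz": -5.4,"spin": 0,"hand": 0}
    - {"dx": 0,"dy": 0,"dz": -6,"spin": 0,"hand": 0}
    - {"dx": 0,"dy": 0,"dz": -6,"spin": 0,"hand": 0}
    - {"dx": 0,"dy": 0,"dz": -6,"spin": 0,"hand": 0}

```text
clock: 12.88
eef_pos: [0.5936, 0.2358, 0.1774]
orientation: [2.221, 2.221, 0.002]
wrist_force: [-0.5, 0.6, -0.9]
opening: 0.0853
```

```bash
python3 look.py n
python3 - <<'E'
from h import *
z=np.load('n_wrist.npz'); st=dict(eef_pos=z['pos'],orientation=z['o']); c=cloud('wrist',z['d'],st)
m=(abs(c[...,2]-.053)<.003)&(np.hypot(c[...,0]-.594,c[...,1]-.236)<.03)
q=c[m]; A=np.c_[q[:,:2]-[.594,.236],np.ones(len(q))]; print('tilt',np.linalg.lstsq(A,q[:,2],rcond=None)[0])
p,d=eyes.read_camera('side'); cv2.imwrite('pics/n_side.png',cv2.resize(p[200:360,170:370,::-1],None,fx=4,fy=3.7)); p,d=eyes.read_camera('scene'); cv2.imwrite('pics/n_scene.png',p[:,:,::-1])
E
```

```text
12.8833 [0.59364338 0.23579765 0.17735627] [2.22091035 2.22086369 0.00249132] [-0.     0.034  0.032  0.    -0.012 -0.002]
rim [ 316  112   13  227 1384] [0.6254 0.0734 0.0135] [0.6447 0.3019 0.0165] slope [-0.06133666  0.64653276] x@.2 0.6343
rim [ 229  117   28  226 1298] [0.5502 0.0685 0.0135] [0.5695 0.2978 0.0164] slope [-0.06087996  0.57037574] x@.2 0.5582
stack [279. 196.] 4782 [593.7 236.1] 32.1 rng [0.562 0.204 0.051] [0.626 0.268 0.055] zmed 0.0529
crown [275. 151.] 474 [590.6 268.4] 12.6 rng [0.578 0.264 0.043] [0.603 0.28  0.048] zmed 0.045
crown [283. 238.] 236 [596.5 203. ] 12.4 rng [0.584 0.193 0.043] [0.609 0.205 0.047] zmed 0.0447
brim [275. 139.] 2201 [590.8 267.9] 31.9 rng [0.56 0.25 0.01] [0.622 0.299 0.014] zmed 0.0129
brim [285. 237.] 681 [596.1 203.6] 31.6 rng [0.565 0.173 0.011] [0.627 0.21  0.014] zmed 0.0127
endwall [275. 110.] 762 [590.2 305. ] 40.8 rng [0.55  0.298 0.028] [0.631 0.309 0.032] zmed 0.0298
40top [404. 188.] 104 [699.5 241.2] 9.5 rng [0.695 0.232 0.038] [0.7   0.251 0.041] zmed 0.0397
40top [156. 247.] 604 [484.6 187.1] 13.2 rng [0.472 0.175 0.038] [0.497 0.2   0.042] zmed 0.0397
tilt [0.00046021 0.00093772 0.05293425]
```

View pics/n_wrist.png

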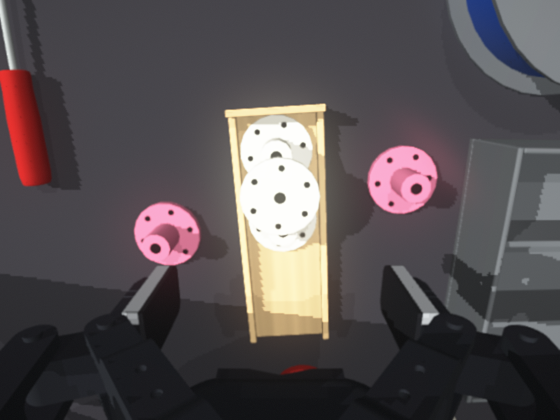

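View pics/n_side.png

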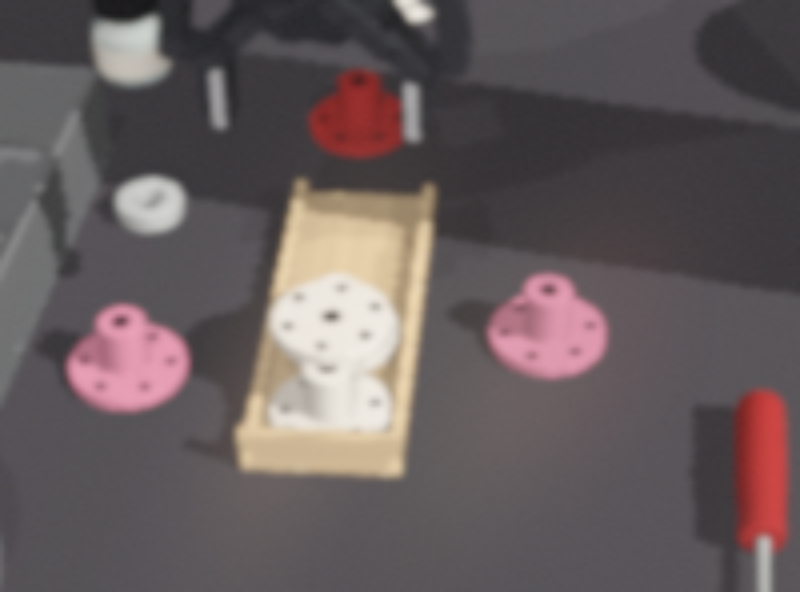

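View pics/n_scene.png

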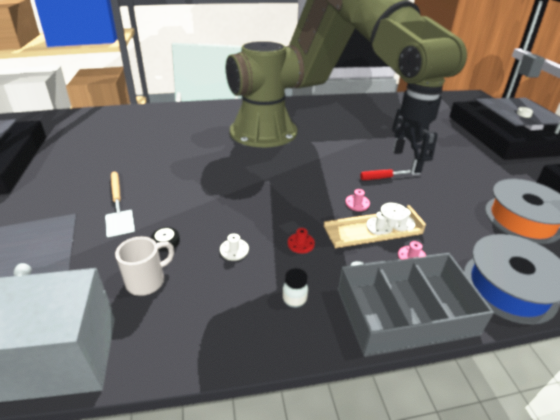

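The stack sits flat at (280,197) in the wrist view, with its top at 52.9 mm and a tilt under 0.1°. Everything else stands where it was, so I'm handing in.

```bash
python3 -c "
from h import *
print(ticket.close_job(), manip.sense()['clock'])"
```

```text
the job is handed in; nothing more can be done
the job is handed in; nothing more can be done
```

The job is done and handed in, at about 13 s of the 48 s allowed.

- **Slide:** I gripped near_hub by its crown and slid it along the tray floor until it touched end_hub, which it pushed about 1 mm. After release, the centres measured 64.1 mm apart (64 mm means touching).
- **Stack:** I picked spare_down up by its brim and set it crown down between the two crowns, until the wrist felt about 6 N of contact. Its origin is now at (593.7, 236.1, 52.9) mm, where 53 mm was the expected height. It is level to within 0.1° and about 0.4 mm off the lane's centre line.
- **Last checks:** After stacking, near_hub's partly hidden brim put the spacing at about 64.3 mm, within measuring error of touching. From the two crowns, also partly covered, it came out near 65.4 mm, but I don't trust that reading because the covering shifts it.
- **Rest of the bench:** spare_up and everything else look unmoved in the final picture, and the gripper ended clear of everything.
- **Refused call:** My first move call was refused, most likely because some rows left out keys. Nothing moved, and I sent it again in full.

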